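# Load the last connector and switch the leak-test selector to it

### The arm

A 6-joint arm with a two-finger parallel gripper is mounted at the origin on a cart in front of the work surface, level with it; the furniture and walls round the work are solid. World frame = base frame: x ahead of the robot, y to its left, z up, the work surface at z = 0. Lengths are in m, angles in rad, forces in N, time in s.
With the tool pointing down it reaches from about 0.35 to 0.775 m from the base axis. Payload 5.5 kg.
Tool frame: the origin (TCP) lies at the very end of the fingers, on their centre line; the grasp point (between the pads) lies 19 mm behind it; z points along the fingers, y is the line along which they close (so a half turn about z gives the same grasp; the last joint's range is limited). The gripper opens to 85 mm and grips with 20 to 120 N. Pads are 22 mm wide; open, the fingers measure 114 mm over their backs; the gripper's body (76 mm by 85 mm) begins 54 mm behind the grasp point. The pads swing forward as they close: fully open they stand 13 mm farther back than shut.
Start: joints at [1.135, 0.313, 0.046, 1.304, 0, 1.431], TCP at [0.168, 0.55, 0.205] pointing down, gripper open.
Joint ranges: [-2.76, 2.76], [-0.86, 1.69], [-1.03, 1.26], [-2.2, 2.34], [-1.47, 1.5], [-3.14, 3.14]. Speed limits (rad/s): [2.57, 2.57, 3.14, 3.14, 3.14, 3.14].

### API

Orientations are given as a unit quaternion [w, x, y, z].
In Python, from workcell import env, imaging, ticket gives the robot as it stands. The module is installed in compiled form; this text tells all that it offers.
- The arm moves only by the tool apply_moves, never from a script. Its argument "rows" is a list of rows, each an object with "xyz": the shift along the tool's x, y, z in mm, a list of three; "turn": the turn, a rotation vector about the tool's x, y, z in rad, a list of three; "grip": the opening, from 0 (shut) to 1 (fully open). A call has 1 to 12 rows; each row is the pose to reach, as a shift and turn from the pose commanded when the call began, along the tool's axes at that moment; what a row does not reach only later rows make up. A row lasts 1/12 s, in which the tool goes at most 41.7 mm and 7.16 degrees, less where a joint would pass 70% of its speed; a pose out of reach is approached as far as the arm can. A call with a gripper value outside its range is refused whole. The fingers move at their own pace and stop on an object; "force" is the grip in N (left out, the last holds). Time passes only in rows, so rows that repeat a pose let the fingers close. It gives the time, the measured TCP pose, the force, the opening and the grip force at its end, in the units of the state.
- env.get_state(): the state, without advancing time (a new reading comes with each control period).
- imaging.read_camera(name): name is "scene" or "top" or "wrist"; returns a dict with "color" (400x640x3 uint8, blue, green, red), "z_map" (400x640 float32, m along the optical axis (not along the pixel's ray), 0 where there is no reading), "camera_matrix" (3x3 intrinsics, pixels), "k1" (the pictures are not rectified: a ray, as slopes to the right and down, at radius r is drawn at 1 + k1 r^2 times it, then the intrinsics apply), "view" (4x4, takes a point from world to camera coordinates). Camera axes: x right, y down, z forward; pixel columns grow to the right and rows downward; lengths in m; the calibration is good to about 2 mm. A picture is of the moment at which its call begins.
- ticket.hand_in(): hands the job in; it is judged then, once.
The state is a dict: "clock": time; "joint_pos": joint angles; "qvel": joint speeds; "tau": joint torques, N m; "tcp_pos": TCP position; "orientation": TCP orientation; "wrist_force": force on the tool from outside, world axes, zero at the start; "ft_torque": the same for the moment, N m; "finger_gap": finger opening in m; "grip_force": force on a finger pad.
Only numpy, scipy, OpenCV 4.12 (cv2) and the standard library are available. Lean on these libraries where they do the work, as an engineer would, in place of code of your own. Each camera call takes 0.05 s, during which the arm holds its last target. There are 200 camera calls.

### The job

Stand the connector that is on the bench upright, fully home, in the empty pocket of the test manifold. Then pull the manifold's spring-loaded selector knob up out of its notch, turn its nose to that pocket, and let it snap fully down into the pocket's notch. The notch has to be felt for: never force the knob round against the notched ring, and leave the other connectors seated.

Things in the scene. Friction and masses are not known exactly. Their poses are not given: they have to be found in the camera images.
- new_connector: The connector to load: dark grey sealed connector, a ribbed barrel 24 to 26 mm across and 32 mm high, 11 to 20 g, standing upright alone on the bench, on the robot's right of the manifold. Origin: centre of its underside, z up along the barrel.
- free_pocket: The empty pocket, one of four equal ones: origin at the centre of the rubber seal's top on its floor, where the connector's underside comes to rest. A round hole 29 mm across and 8 mm deep to the seal (seal 15.8 mm, rim 24 mm above the bench); 24 mm of a seated connector stands out.
- manifold: Test manifold: fixed aluminium plate 24 mm thick, x -48 to 97, y -111 to 111 mm. Origin on the bench under the knob's axis; x (away from the robot at yaw 0) is the knob's off direction, z up. Four pockets 90 mm from the axis, at 72, 36, -36 and -72 deg from x (counter-clockwise positive), 56 or 106 mm apart; three hold connectors (tops 48 mm above the bench).
- seated_a: One of the three like connectors already in the pockets (origin: centre of underside, upright). Leave it there.
- seated_b: Another connector already in a pocket. Leave it there.
- seated_c: Another connector already in a pocket. Leave it there.
- knob_grip (a point): Point on the knob's axis to grip, 68 mm above the bench when the knob is down; its x axis points along the nose. Black knob: upright grip bar 14 mm thick, 46 mm long (along the nose), top 82 mm above the bench when down, on a hub of 36 mm diameter (top 44 mm); a low nose reaches 41 mm from the axis.
- knob_aim (a point): Point in front of the knob's nose, 90 mm from its axis: it lies over a pocket when the nose points to that pocket.
- tooth: Steel tooth under the nose, 8 mm (radial) x 6 mm, 9.5 mm high, 34 mm from the axis; origin at the centre of its underside, 27 mm above the bench when the knob is down. It stands 9 mm deep in the notches of a steel ring (59 to 77 mm diameter, top 36 mm above the bench) round the knob. Each notch is 1.5 mm wider than the tooth. Pressed on the ring with more than 25 N, it is forced.
- knob_lift (a joint): Height (m) of the knob above its down position, 0 to 0.015 (end stop). A spring pulls it down with about 6 N when down, 9 N at 10 mm. It turns only when lifted 10 mm or more; it reads about 0.009 while the tooth rests on top of the ring between notches; below 0.002 it has snapped fully down in a notch.
- knob_turn (a joint): Turn (rad) of the knob, counter-clockwise from above positive, 0 with the nose along the manifold's x; +-1.75. Starts within 0.08 of 0 in the wide off notch. The ring is clamped by hand, so all pocket notches are off from their pockets' directions by the same unknown angle, up to 0.15 either way: rest the tooth on the ring and turn slowly till it drops.
There are look-alikes about, which are no part of the job. What is shaped like the new_connector but blue is not meant.

How it is judged:
On the way, in this order (a step that is already met when the one before it is completed fails the run):
1. the new connector stands fully home in the empty pocket, let go, the knob still down in its off notch (horizontal distance between new_connector and free_pocket below 0.005 m and z of new_connector in the frame of free_pocket below 0.003 m and angle between new_connector's own z axis and vertical below 0.1 rad and contact force between the fingers and new_connector below 0.1 N and value of joint knob_lift below 0.004 m and value of joint knob_turn between -0.45 and 0.45 rad), for 0.2 s.
2. the knob is pulled up clear of its notch (value of joint knob_lift above 0.009 m), for 0.1 s.
At the end, for the whole second after the job is handed in: The new connector stands in the formerly empty pocket (within 5 mm of its centre, underside within 3 mm of the seal, tilt under 0.1 rad, at rest); the knob is fully down (lift under 2 mm), the point 90 mm out along its nose within 19 mm of the pocket's centre (horizontal distance between new_connector and free_pocket below 0.005 m and z of new_connector in the frame of free_pocket below 0.003 m and angle between new_connector's own z axis and vertical below 0.1 rad and value of joint knob_lift below 0.002 m and horizontal distance between knob_aim and free_pocket below 0.019 m and linear speed of new_connector below 0.01 m/s); the robot touches nothing.
It fails at once if the knob is forced: its tooth presses on the notched ring with more than 25 N (contact force between tooth and anything else above 25 N).
It fails at once if a connector that was already in a pocket is disturbed (moved more than 6 mm) (distance of any of seated_a, seated_b, seated_c from where it was at the start of the episode above 0.006 m).
It also fails if it takes over 61 s, if anything falls off the work surface, if the arm or the gripper's body presses on something with over 40 N, if the wrist force passes 120 N, or if a joint passes its speed limit or range.

## Working session

There is one attempt and no reset: what is moved stays moved. The work goes in short steps, Python scripts to look and compute and a tool call to move; the robot and the scene stay as the last step left them, time stands still between calls to the robot, and variables do not carry over. Pictures are saved under pics/ and viewed, at most 10 in all, crops included, and the job is handed in when it is done.

Besides the shell and the picture viewer there is one more tool, called after ">>>" by a JSON object that holds its "method" and its "body", one argument or row to a line. apply_moves: Moves the arm, as the interface text tells. Its arguments: {"type":"object","properties":{"rows":{"type":"array"},"force":{"type":"number"}},"required":["rows"]}

```bash
mkdir -p pics; cat > h.py <<'E'
import numpy as np, cv2
from workcell import env, imaging, ticket
def cam(n):
    c=imaging.read_camera(n); c['K']=np.array(c['camera_matrix']); c['V']=np.array(c['view']); return c
def pts(c):
    """world point per pixel from z_map"""
    h,w=c['z_map'].shape; u,v=np.meshgrid(np.arange(w),np.arange(h))
    return unproj(c,u.ravel(),v.ravel(),c['z_map'].ravel()).reshape(h,w,3)
def slopes(c,u,v):
    p=np.stack([u,v],-1).reshape(-1,1,2).astype(float)
    d=np.array([c['k1'],0,0,0],float)
    return cv2.undistortPoints(p,c['K'],d).reshape(-1,2)
def unproj(c,u,v,z):
    s=slopes(c,u,v); P=np.c_[s*np.reshape(z,(-1,1)),np.reshape(z,(-1,1))]
    V=c['V']; return (P-V[:3,3])@V[:3,:3]
def plane(c,u,v,h):
    s=slopes(c,np.atleast_1d(u),np.atleast_1d(v)); V=c['V']
    d=np.c_[s,np.ones(len(s))]@V[:3,:3]; o=-V[:3,:3].T@V[:3,3]
    return o+d*((h-o[2])/d[:,2])[:,None]
E
python3 - <<'E'
from h import *
s=env.get_state(); print({k:np.round(v,3).tolist() for k,v in s.items()})
for n in('scene','top'):
    c=cam(n); cv2.imwrite(f'pics/{n}0.png',c['color']); V=c['V']; print(n,-V[:3,:3].T@V[:3,3],c['k1'],V[2,:3])
E
```

```text
{'clock': 0.0, 'joint_pos': [1.135, 0.314, 0.045, 1.304, 0.0, 1.431], 'qvel': [0.0, -0.001, -0.0, -0.001, 0.001, -0.002], 'tau': [-0.001, -48.063, 29.853, 0.019, -0.0, -0.0], 'tcp_pos': [0.167, 0.549, 0.204], 'orientation': [-0.0, 0.147, 0.989, -0.001], 'wrist_force': [0.417, -0.035, 0.045], 'ft_torque': [-0.002, -0.006, 0.009], 'grip_force': 0.0, 'finger_gap': 0.085}
scene [-0.00427191 -0.35486334  0.62586666] -0.06666678668102097 [ 0.6449396   0.41317689 -0.64291349]
top [ 0.40281909 -0.00145208  0.91830855] -0.04146630632774932 [ 0.14286734  0.02254469 -0.98948505]
```

View pics/top0.png

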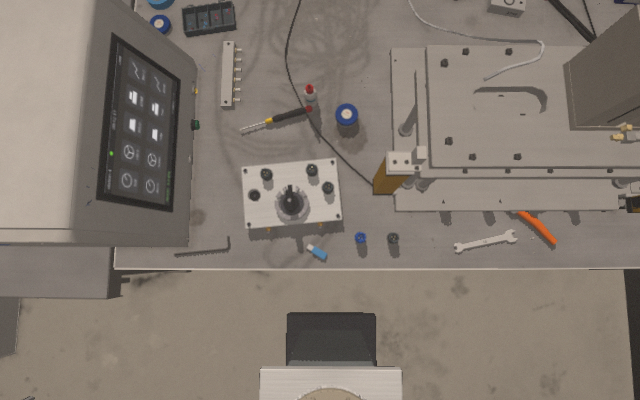

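View pics/scene0.png

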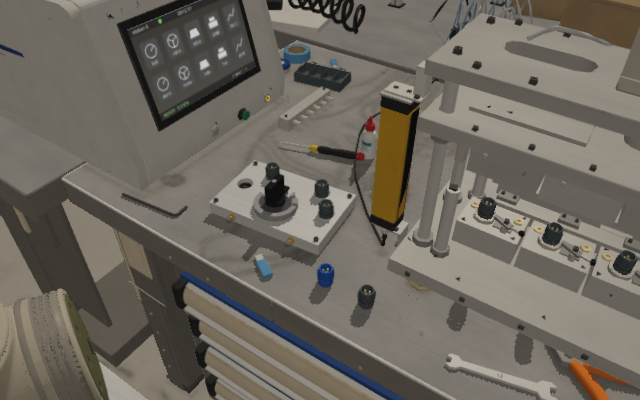

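The top view shows the manifold at about (291,195) with the knob at (291,203). Its pockets are at (255,195), (267,173), (312,170) and (328,188), and the one at (255,195) looks empty (scene view (245,184)). There are three connector-like candidates:
- **Dark grey, standing alone:** top (393,239), scene (367,297). It's right of the manifold and fits the description.
- **Blue:** top (361,238). Excluded by colour.
- **Dark ones in the fixture at right:** scene (487,208) and others. These aren't standing alone on the bench.

```bash
python3 - <<'E'
from h import *
c=cam('top'); P=pts(c); im=c['color']; g=cv2.cvtColor(im,cv2.COLOR_BGR2GRAY)
def pr(n,u,v): print(n,np.round(P[v,u],3))
for n,u,v in [('newc',393,239),('blue',361,238),('pk',255,195),('a',267,173),('b',312,170),('d',328,188),('knob',291,203),('box',150,200),('box2',100,235),('box3',192,240),('box4',50,260),('yellow',385,180),('fixt',405,160),('table',340,255),('pl',290,180)]: pr(n,u,v)
# plate mask height ~24mm
Z=P[...,2]; 
roi=np.zeros(Z.shape,bool); roi[150:240,235:350]=1
m=((abs(Z-.024)<.006)&roi).astype(np.uint8); m=cv2.morphologyEx(m,cv2.MORPH_CLOSE,np.ones((15,15)))
q=P[(m>0)&(abs(Z-.024)<.006)]; r=cv2.minAreaRect((q[:,:2]*1000).astype(np.float32)); print('plate',r,np.median(q[:,2]))
# connectors tops: depth >40mm clusters
m=((Z>.04)&roi).astype(np.uint8); n,l,st,ce=cv2.connectedComponentsWithStats(m)
for i in range(1,n):
    if st[i,4]>15: q=P[l==i]; print(ce[i].round(1),st[i,4],np.round([np.median(q[:,0]),np.median(q[:,1]),np.percentile(q[:,2],90)],4),(q[:,:2].min(0)+q[:,:2].max(0))/2)
roi2=np.zeros(Z.shape,bool); roi2[222:256,345:410]=1
m=((Z>.022)&roi2).astype(np.uint8); n,l,st,ce=cv2.connectedComponentsWithStats(m)
for i in range(1,n):
    if st[i,4]>15: q=P[(l==i)&(Z>.027)]; print('bench',ce[i].round(1),st[i],np.round(np.median(q,0),4),(q[:,:2].min(0)+q[:,:2].max(0))/2)
# hole
m=((g<70)&roi).astype(np.uint8); n,l,st,ce=cv2.connectedComponentsWithStats(m)
for i in range(1,n):
    if st[i,4]>25: print('dark',ce[i].round(1),st[i], plane(c,ce[i,0],ce[i,1],.024).round(4), np.median(Z[l==i]).round(4))
cv2.imwrite('pics/c1.png',np.hstack([cv2.resize(im[150:240,235:355],None,fx=4,fy=4,interpolation=2),cv2.resize(im[150+70:150+160,345:415],None,fx=4,fy=4,interpolation=2)]))
E
```

```text
newc [ 0.438 -0.141  0.027]
blue [ 0.441 -0.07   0.021]
pk [0.541 0.176 0.013]
a [0.587 0.144 0.043]
b [0.595 0.041 0.039]
d [0.553 0.005 0.04 ]
knob [0.512 0.084 0.086]
box [0.507 0.349 0.177]
box2 [0.434 0.379 0.285]
box3 [ 0.437  0.326 -0.001]
box4 [ 0.387  0.673 -0.003]
yellow [ 0.532 -0.096  0.242]
fixt [ 0.552 -0.12   0.306]
table [ 0.402 -0.022  0.003]
pl [0.574 0.093 0.024]
plate ((537.0609130859375, 89.80300903320312), (159.7646942138672, 222.34671020507812), 5.40091609954834) 0.02425326037814096
[311.6 168.9] 55 [0.5933 0.0414 0.0487] [0.50484721 0.02557459]
[265.5 173.4] 63 [0.5853 0.1464 0.0495] [0.49960836 0.07804424]
[327.8 186.8] 50 [0.5539 0.005  0.0494] [0.55403971 0.00498308]
[290.8 200.4] 272 [0.5198 0.0865 0.0833] [0.52762984 0.08717451]
bench [359.7 237. ] [355 233  10   9  69] [ 0.4423 -0.0644  0.0314] [ 0.44234945 -0.06542699]
bench [393.  236.8] [388 232  11  11  82] [ 0.4433 -0.1415  0.0311] [ 0.42816645 -0.07669453]
dark [312.1 170.7] [308 165   9  11  50] [[0.5961 0.0421 0.024 ]] 0.0399
dark [268. 177.] [263 173   9   8  31] [[0.5817 0.1445 0.024 ]] 0.0405
dark [291.  202.5] [283 186  17  29 290] [[0.5217 0.0901 0.024 ]] 0.054
dark [254.2 195.1] [250 191  10  10  66] [[0.5391 0.1757 0.024 ]] 0.0155
```

View pics/c1.png

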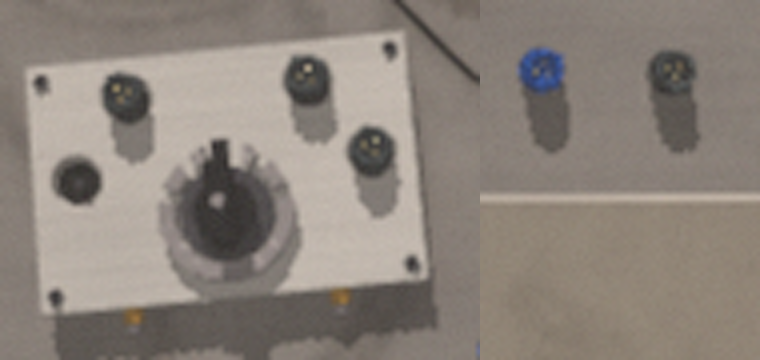

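The crop shows three seated dark connectors and the empty hole at left (crop (78,180)). The grey connector (crop (672,72)) is clearly not the blue one (crop (542,70)). The nose points up along the manifold's x axis.

```bash
cat >> h.py <<'E'
from scipy.spatial.transform import Rotation as Ro
def rel(target, yang):
    """tool-frame shift (mm) and turn z to put tcp at target, tool y at world angle yang (mod pi)"""
    s=env.get_state(); w,x,y,z=s['orientation']; R=Ro.from_quat([x,y,z,w]).as_matrix()
    d=R.T@(np.array(target)-s['tcp_pos'])*1000
    dy=(yang-np.arctan2(R[1,1],R[0,1])+np.pi/2)%np.pi-np.pi/2
    Rt=Ro.from_rotvec([0,0,dy]).as_matrix()@R
    # level: z exactly down
    yv=np.array([Rt[0,1],Rt[1,1],0]);yv/=np.linalg.norm(yv);zv=np.array([0,0,-1.]);Rt=np.c_[np.cross(yv,zv),yv,zv]
    return d.round(1),Ro.from_matrix(R.T@Rt).as_rotvec().round(4)
E
python3 - <<'E'
from h import *
A=np.radians([36,-36,-72,72]); M=.09*np.c_[np.cos(A),np.sin(A)]
W=np.array([[.5853,.1464],[.5933,.0414],[.5539,.005],[.5391,.1757]])
mc,wc=M.mean(0),W.mean(0); U,_,Vt=np.linalg.svd((M-mc).T@(W-wc)); R=(Vt.T@U.T); t=wc-R@mc
print('axis',t,'yaw',np.degrees(np.arctan2(R[1,0],R[0,0]))); print('res',((W-(M@R.T+t))*1e3).round(1).tolist(),'pocket',M[3]@R.T+t)
c=cam('top');P=pts(c)
q=P[140:260,360:430].reshape(-1,3); q=q[(q[:,2]>.05)&(q[:,2]<.35)]; print('tall xmin',np.percentile(q,[1,50],axis=0).round(3))
yang=np.arctan2(R[1,1],R[0,1])
for n,p in [('via',(.32,.28,.2)),('pick',(.4435,-.1415,.15))]: print(n,rel(p,yang))
E
```

```text
axis [0.51776391 0.08792704] yaw 4.786285317748715
res [[-0.6, -0.3], [-1.4, 0.1], [1.3, 0.0], [0.8, 0.2]] pocket [0.53833647 0.17554422]
tall xmin [[ 0.503 -0.214  0.05 ]
 [ 0.544 -0.129  0.259]]
via (array([-224.5, -213.5,    4.7]), array([-0.0011, -0.0004, -0.3794]))
pick (array([-465.5, -580.7,   55.1]), array([-0.0011, -0.0004, -0.3794]))
```

>>> {"method": "apply_moves", "body": {
  "rows": [
    {"xyz": [-112, -107, 2], "turn": [0, 0, -0.1], "grip": 0.65},
    {"xyz": [-112, -107, 2], "turn": [0, 0, -0.2], "grip": 0.65},
    {"xyz": [-112, -107, 2], "turn": [0, 0, -0.2], "grip": 0.65},
    {"xyz": [-112, -107, 2], "turn": [0, 0, -0.2], "grip": 0.65},
    {"xyz": [-224, -213, 5], "turn": [0, 0, -0.38], "grip": 0.65},
    {"xyz": [-224, -213, 5], "turn": [0, 0, -0.38], "grip": 0.65},
    {"xyz": [-224, -213, 5], "turn": [0, 0, -0.38], "grip": 0.65},
    {"xyz": [-224, -213, 5], "turn": [0, 0, -0.38], "grip": 0.65},
    {"xyz": [-345, -397, 30], "turn": [0, 0, -0.38], "grip": 0.65},
    {"xyz": [-345, -397, 30], "turn": [0, 0, -0.38], "grip": 0.65},
    {"xyz": [-345, -397, 30], "turn": [0, 0, -0.38], "grip": 0.65},
    {"xyz": [-345, -397, 30], "turn": [0, 0, -0.38], "grip": 0.65}
  ]
}}

```text
clock: 1.2
tcp_pos: [0.3665, 0.1203, 0.1812]
orientation: [0.0, -0.042, 0.999, 0.0]
wrist_force: [0.4, 0.2, -0.5]
finger_gap: 0.0559
grip_force: 0.0
```

```bash
python3 -c "
from h import *
s=env.get_state();print(s['clock'],s['joint_pos']);print(rel((.4435,-.1415,.15),np.radians(94.8)))"
```

```text
1.2 [ 1.08197303e-01 -4.46370748e-02 -4.31671429e-01  1.18304253e+00
  1.50497532e-04  2.35036101e-02]
(array([ -54.5, -267.4,   31.2]), array([0.0002, 0.0007, 0.0009]))
```

>>> {"method": "apply_moves", "body": {
  "rows": [
    {"xyz": [-54, -267, 31], "turn": [0, 0, 0], "grip": 0.65},
    {"xyz": [-54, -267, 31], "turn": [0, 0, 0], "grip": 0.65},
    {"xyz": [-54, -267, 31], "turn": [0, 0, 0], "grip": 0.65},
    {"xyz": [-54, -267, 31], "turn": [0, 0, 0], "grip": 0.65},
    {"xyz": [-54, -267, 31], "turn": [0, 0, 0], "grip": 0.65},
    {"xyz": [-54, -267, 31], "turn": [0, 0, 0], "grip": 0.65},
    {"xyz": [-54, -267, 31], "turn": [0, 0, 0], "grip": 0.65},
    {"xyz": [-54, -267, 31], "turn": [0, 0, 0], "grip": 0.65},
    {"xyz": [-54, -267, 31], "turn": [0, 0, 0], "grip": 0.65}
  ]
}}

```text
clock: 1.95
tcp_pos: [0.4425, -0.1404, 0.1497]
orientation: [-0.001, -0.041, 0.999, 0.001]
wrist_force: [-0.4, 0.5, 0.1]
finger_gap: 0.0555
grip_force: 0.0
```

```bash
python3 - <<'E'
from h import *
c=cam('wrist'); cv2.imwrite('pics/w1.png',c['color']); P=pts(c); Z=P[...,2]
s=env.get_state(); print(s['clock'],s['tcp_pos'],-c['V'][:3,:3].T@c['V'][:3,3])
m=((Z>.027)&(Z<.036)&(abs(P[...,0]-.4435)<.03)&(abs(P[...,1]+.1415)<.03)).astype(np.uint8)
n,l,st,ce=cv2.connectedComponentsWithStats(m)
for i in range(1,n):
    if st[i,4]>100: q=P[l==i]; (u,v),r=cv2.minEnclosingCircle(np.argwhere(l==i)[:,::-1].astype(np.float32)); print(ce[i],st[i],(u,v,r),plane(c,u,v,.032),np.median(q,0),q.max(0)-q.min(0))
E
```

```text
2.0 [ 0.44214702 -0.13919035  0.14986543] [ 0.36003157 -0.14881056  0.31858784]
[317.84134615 183.93269231] [307 173  23  23 208] (318.0, 184.0, 12.206655502319336) [[ 0.44065227 -0.14456764  0.032     ]] [ 0.44017681 -0.14480703  0.03126873] [0.02269722 0.02253999 0.00649349]
```

View pics/w1.png

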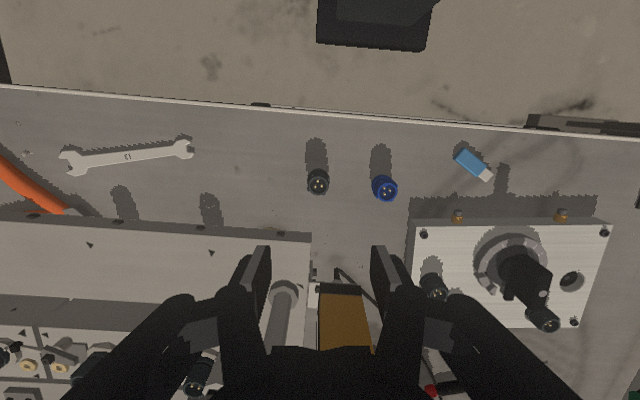

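The wrist view shows the grey connector at (318,184), blue at (385,187), and the gripper open above. It agrees with the top view to 3 mm, so I'll go down using the average.

>>> {"method": "apply_moves", "body": {
  "rows": [
    {"xyz": [0, -2.5, 40], "turn": [0, 0, 0], "grip": 0.6},
    {"xyz": [0, -2.5, 80], "turn": [0, 0, 0], "grip": 0.6},
    {"xyz": [0, -2.5, 110], "turn": [0, 0, 0], "grip": 0.6},
    {"xyz": [0, -2.5, 130], "turn": [0, 0, 0], "grip": 0.6},
    {"xyz": [0, -2.5, 140], "turn": [0, 0, 0], "grip": 0.6},
    {"xyz": [0, -2.5, 140], "turn": [0, 0, 0], "grip": 0.6},
    {"xyz": [0, -2.5, 140], "turn": [0, 0, 0], "grip": 0.6}
  ]
}}

```text
clock: 2.58
tcp_pos: [0.4424, -0.1402, 0.0103]
orientation: [-0.001, -0.043, 0.999, 0.0]
wrist_force: [-0.6, 0.3, 0.0]
finger_gap: 0.0512
grip_force: 0.0
```

>>> {"method": "apply_moves", "body": {
  "rows": [
    {"xyz": [0, 0, 0], "turn": [0, 0, 0], "grip": 0.2},
    {"xyz": [0, 0, 0], "turn": [0, 0, 0], "grip": 0.2},
    {"xyz": [0, 0, 0], "turn": [0, 0, 0], "grip": 0.2},
    {"xyz": [0, 0, 0], "turn": [0, 0, 0], "grip": 0.2},
    {"xyz": [0, 0, 0], "turn": [0, 0, 0], "grip": 0.2},
    {"xyz": [0, 0, 0], "turn": [0, 0, 0], "grip": 0.2}
  ],
  "force": 25
}}

```text
clock: 3.08
tcp_pos: [0.4432, -0.142, 0.0106]
orientation: [0.0, -0.042, 0.999, -0.0]
wrist_force: [0.0, -0.5, -0.1]
finger_gap: 0.0171
grip_force: 0.0
```

```bash
python3 - <<'E'
from h import *
s=env.get_state(); print(s['clock'],s['tcp_pos'],s['finger_gap'],s['grip_force'])
print(rel((.539,.1755,.1),np.radians(94.8)))
c=cam('wrist'); cv2.imwrite('pics/w2.png',cv2.resize(c['color'][150:400,180:520],None,fx=2,fy=2))
E
```

```text
3.0833 [ 0.44321934 -0.14200868  0.01060602] 0.01705597417240923 0.0
(array([-122.2,  308.3,  -89.4]), array([-0.0002,  0.0006,  0.0003]))
```

View pics/w2.png

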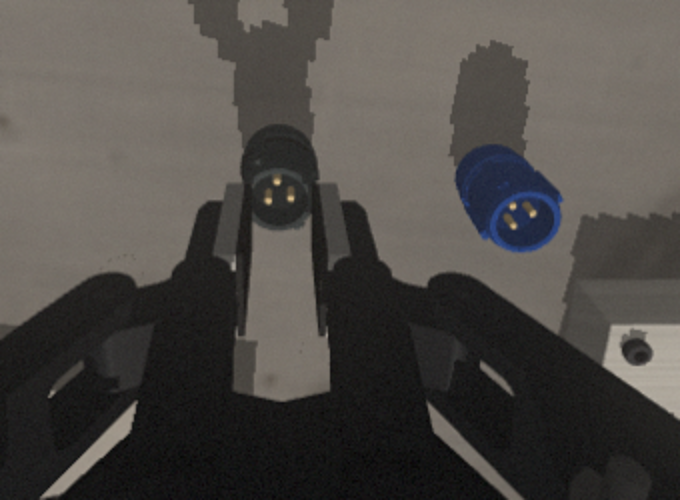

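The fingers closed to 17 mm with no grip force. The connector (crop (280,195)) sits on the robot side of the pads and has been squeezed out that way, still upright. I'll open and measure again.

>>> {"method": "apply_moves", "body": {
  "rows": [
    {"xyz": [0, 0, 0], "turn": [0, 0, 0], "grip": 0.6},
    {"xyz": [0, 0, 0], "turn": [0, 0, 0], "grip": 0.6},
    {"xyz": [0, 0, 0], "turn": [0, 0, 0], "grip": 0.6},
    {"xyz": [0, 0, 0], "turn": [0, 0, 0], "grip": 0.6},
    {"xyz": [0, 0, 0], "turn": [0, 0, 0], "grip": 0.6}
  ]
}}

```text
clock: 3.55
tcp_pos: [0.4429, -0.1418, 0.0102]
orientation: [-0.0, -0.042, 0.999, 0.0]
wrist_force: [-0.2, 0.1, 0.7]
finger_gap: 0.0514
grip_force: 0.0
```

```bash
python3 - <<'E'
from h import *
for n in('wrist','top'):
  c=cam(n); P=pts(c); Z=P[...,2]; s=env.get_state(); 
  if n=='wrist': print(s['tcp_pos'],s['finger_gap'])
  m=((Z>.02)&(Z<.036)&(P[...,0]<.47)&(P[...,0]>.39)&(abs(P[...,1]+.1415)<.045)).astype(np.uint8)
  k,l,st,ce=cv2.connectedComponentsWithStats(m)
  for i in range(1,k):
    if st[i,4]>30: q=P[l==i]; t=q[q[:,2]>.027]; print(n,ce[i].round(),st[i],np.median(t,0).round(4),((t.max(0)+t.min(0))/2).round(4),(t.max(0)-t.min(0)).round(4))
E
```

```text
[ 0.44293967 -0.14182907  0.01021522] 0.05146621863349481
wrist [319. 245.] [ 299  223   41   43 1335] [ 0.4394 -0.1448  0.031 ] [ 0.4416 -0.1446  0.0302] [0.0226 0.0231 0.0064]
```

```bash
python3 - <<'E'
from h import *
c=cam('wrist'); P=pts(c); cv2.imwrite('pics/w3.png',cv2.resize(c['color'][170:400,180:460],None,fx=2.6,fy=2.6))
m=(P[...,2]>.036)|((P[...,2]>.008)&(abs(P[...,1]+.145)>.016))
m&=(abs(P[...,1]+.142)<.06)&(c['z_map']>0)
for v in range(215,330,8):
  for side in(-1,1):
    q=np.argwhere(m[v]&((P[v,:,1]+.142)*side>0)).ravel()
    if len(q): 
      j=q[np.argmin(abs(P[v,q,1]+.142))]; print(v,j,P[v,j].round(4),'lowest',P[v,q][np.argmin(P[v,q,2])].round(4))
E
```

```text
239 410 [ 0.4414 -0.0834  0.009 ] lowest [ 0.4414 -0.0834  0.009 ]
247 274 [ 0.4375 -0.1696  0.0406] lowest [ 0.4375 -0.1696  0.0406]
247 368 [ 0.4311 -0.1189  0.0444] lowest [ 0.4463 -0.0831  0.011 ]
255 273 [ 0.4398 -0.1694  0.0452] lowest [ 0.4422 -0.1694  0.041 ]
255 371 [ 0.4311 -0.1187  0.0529] lowest [ 0.4493 -0.0821  0.0163]
263 275 [ 0.4471 -0.1687  0.0412] lowest [ 0.4471 -0.1687  0.0412]
263 374 [ 0.4302 -0.1189  0.0619] lowest [ 0.4501 -0.0821  0.0246]
271 275 [ 0.4512 -0.1683  0.0429] lowest [ 0.4512 -0.1683  0.0429]
271 377 [ 0.4299 -0.1189  0.069 ] lowest [ 0.447  -0.1175  0.0428]
279 274 [ 0.4544 -0.1683  0.0459] lowest [ 0.4544 -0.1683  0.0459]
279 380 [ 0.4291 -0.1191  0.0763] lowest [ 0.4496 -0.1172  0.0466]
287 272 [ 0.4536 -0.1681  0.0541] lowest [ 0.4536 -0.1681  0.0541]
287 379 [ 0.4338 -0.1186  0.0753] lowest [ 0.4499 -0.1171  0.0532]
295 270 [ 0.4548 -0.1682  0.059 ] lowest [ 0.4548 -0.1682  0.059 ]
295 388 [ 0.4285 -0.1184  0.0876] lowest [ 0.4504 -0.117   0.0592]
303 268 [ 0.4542 -0.1681  0.0658] lowest [ 0.4542 -0.1681  0.0658]
303 386 [ 0.4286 -0.1202  0.0922] lowest [ 0.4507 -0.117   0.0648]
311 259 [ 0.4281 -0.1654  0.1015] lowest [ 0.455  -0.1682  0.0704]
311 382 [ 0.4242 -0.1244  0.102 ] lowest [ 0.4503 -0.1172  0.0708]
319 287 [ 0.5011 -0.1614  0.0237] lowest [ 0.5011 -0.1614  0.0237]
319 381 [ 0.424  -0.1256  0.1061] lowest [ 0.4505 -0.1167  0.0757]
327 286 [ 0.4994 -0.1611  0.0326] lowest [ 0.5011 -0.1665  0.0314]
327 378 [ 0.4246 -0.1271  0.1089] lowest [ 0.438  -0.1049  0.0926]
```

View pics/w3.png

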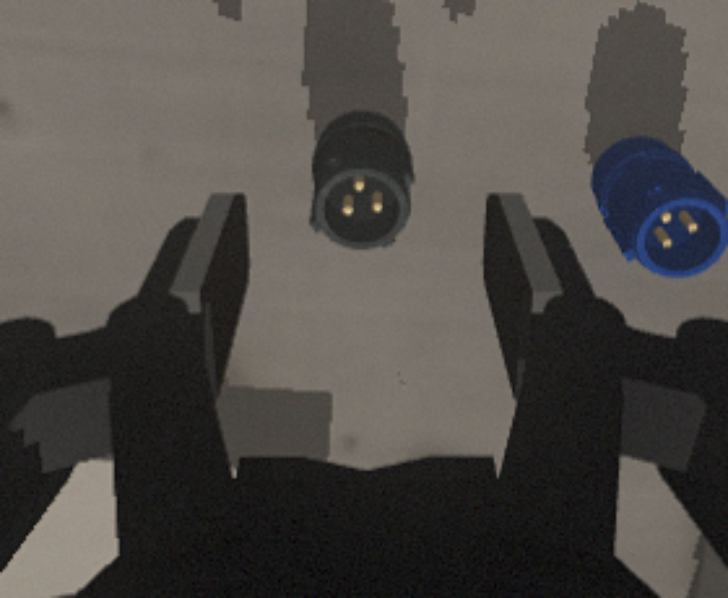

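Now it's clear: the wrist depth puts the finger tips at z≈0.04, not the reported 0.01, so they closed above the connector without touching it. I'll check with the scene camera.

```bash
python3 - <<'E'
from h import *
s=env.get_state(); print(s['clock'],s['tcp_pos'],s['joint_pos'])
c=cam('scene'); P=pts(c); Z=P[...,2]
m=(abs(P[...,1]+.142)<.05)&(abs(P[...,0]-.443)<.03)&(Z>.036)&(Z<.08)
q=P[m]; print(len(q)); 
for side in(-1,1):
  t=q[(q[:,1]+.142)*side>.012]; 
  if len(t): o=np.argsort(t[:,2])[:400:40]; print(side,t[o].round(4).tolist())
print(np.argwhere(m).min(0),np.argwhere(m).max(0))
cv2.imwrite('pics/s3.png',cv2.resize(c['color'][200:330,290:450],None,fx=4,fy=4))
E
```

```text
3.7 [ 0.4429749  -0.14181861  0.01023425] [-4.82760529e-01  2.62353106e-01 -5.43205042e-01  7.65351131e-01
  8.98769411e-05 -5.66996252e-01]
425
-1 [[0.436, -0.1702, 0.0393], [0.4382, -0.1775, 0.0511], [0.4436, -0.1802, 0.0585], [0.44, -0.1751, 0.0652], [0.4335, -0.1699, 0.0725]]
1 [[0.4481, -0.1141, 0.0395], [0.4434, -0.1147, 0.0488], [0.4291, -0.1111, 0.0557], [0.4291, -0.1142, 0.0621], [0.4336, -0.1061, 0.0679], [0.4435, -0.1149, 0.0749]]
[257 341] [297 394]
```

View pics/s3.png

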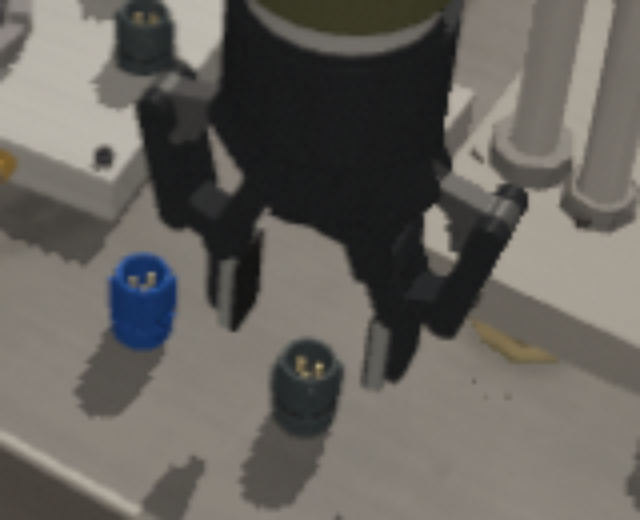

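The scene view confirms it: the tips hang well above bench level beside the grey connector (crop (305,385)), so the reported TCP z is about 25–30 mm too low. I'll go 26 mm further down and watch the force.

>>> {"method": "apply_moves", "body": {
  "rows": [
    {"xyz": [0.5, -2, 8], "turn": [0, 0, 0], "grip": 0.6},
    {"xyz": [0.5, -2, 16], "turn": [0, 0, 0], "grip": 0.6},
    {"xyz": [0.5, -2, 22], "turn": [0, 0, 0], "grip": 0.6},
    {"xyz": [0.5, -2, 26], "turn": [0, 0, 0], "grip": 0.6},
    {"xyz": [0.5, -2, 26], "turn": [0, 0, 0], "grip": 0.6}
  ]
}}

```text
clock: 4.17
tcp_pos: [0.4415, -0.1433, -0.0171]
orientation: [-0.001, -0.042, 0.999, 0.001]
wrist_force: [-0.9, 0.1, 0.5]
finger_gap: 0.051
grip_force: 0.0
```

>>> {"method": "apply_moves", "body": {
  "rows": [
    {"xyz": [0, 0, 0], "turn": [0, 0, 0], "grip": 0.2},
    {"xyz": [0, 0, 0], "turn": [0, 0, 0], "grip": 0.2},
    {"xyz": [0, 0, 0], "turn": [0, 0, 0], "grip": 0.2},
    {"xyz": [0, 0, 0], "turn": [0, 0, 0], "grip": 0.2},
    {"xyz": [0, 0, 0], "turn": [0, 0, 0], "grip": 0.2},
    {"xyz": [0, 0, 0], "turn": [0, 0, 0], "grip": 0.2}
  ],
  "force": 25
}}

```text
clock: 4.67
tcp_pos: [0.443, -0.144, -0.0155]
orientation: [0.0, -0.042, 0.999, -0.0]
wrist_force: [-0.1, -0.2, 0.7]
finger_gap: 0.0227
grip_force: 24.6
```

```bash
python3 - <<'E'
from h import *
s=env.get_state(); print(s['clock'],s['tcp_pos'],s['finger_gap'],s['grip_force'],s['wrist_force'])
c=cam('wrist'); P=pts(c)
m=(abs(P[...,1]+.142)<.04)&(abs(P[...,0]-.443)<.02)&(c['z_map']>0)&((abs(P[...,1]+.143)>.0145))
q=P[m]; q=q[q[:,2]>.004]
for side in(-1,1):
  t=q[(q[:,1]+.143)*side>0]; print(t[np.argsort(t[:,2])][5:60:6].round(4).tolist())
t=P[(abs(P[...,1]+.143)<.01)&(abs(P[...,0]-.443)<.02)&(P[...,2]<.04)&(P[...,2]>.025)]; print('top',np.median(t,0))
print(rel((.539,.1755,.06),np.radians(94.8)))
E
```

```text
4.6667 [ 0.44296594 -0.14401309 -0.01545902] 0.022675182078176027 24.58332447014982 [-0.06406163 -0.16726938  0.74984412]
[[0.4333, -0.1599, 0.015], [0.4336, -0.1603, 0.0156], [0.4334, -0.1598, 0.016], [0.434, -0.164, 0.0167], [0.4329, -0.1613, 0.017], [0.4374, -0.1665, 0.0176], [0.4372, -0.1681, 0.018], [0.4375, -0.1653, 0.0182], [0.4326, -0.1596, 0.0185], [0.4331, -0.1596, 0.0188]]
[[0.434, -0.127, 0.0177], [0.434, -0.1271, 0.0188], [0.4343, -0.1272, 0.0193], [0.4338, -0.1257, 0.0199], [0.434, -0.1241, 0.0204], [0.434, -0.1226, 0.0212], [0.4339, -0.1248, 0.0217], [0.4343, -0.1254, 0.0222], [0.4337, -0.124, 0.0229], [0.4338, -0.1225, 0.0236]]
top [ 0.4382206  -0.14215476  0.03045145]
(array([-122.6,  310.3,  -75.5]), array([-0.0003,  0.0006,  0.0005]))
```

Gripped at 22.7 mm and 24.6 N. I'll lift and carry it over the pocket.

>>> {"method": "apply_moves", "body": {
  "rows": [
    {"xyz": [0, 0, -40], "turn": [0, 0, 0], "grip": 0.2},
    {"xyz": [0, 0, -80], "turn": [0, 0, 0], "grip": 0.2},
    {"xyz": [0, 0, -110], "turn": [0, 0, 0], "grip": 0.2},
    {"xyz": [-12, 30, -115], "turn": [0, 0, 0], "grip": 0.2},
    {"xyz": [-26, 65, -115], "turn": [0, 0, 0], "grip": 0.2},
    {"xyz": [-40, 100, -115], "turn": [0, 0, 0], "grip": 0.2},
    {"xyz": [-54, 135, -115], "turn": [0, 0, 0], "grip": 0.2},
    {"xyz": [-68, 170, -115], "turn": [0, 0, 0], "grip": 0.2},
    {"xyz": [-80, 205, -115], "turn": [0, 0, 0], "grip": 0.2},
    {"xyz": [-94, 240, -115], "turn": [0, 0, 0], "grip": 0.2},
    {"xyz": [-108, 275, -115], "turn": [0, 0, 0], "grip": 0.2},
    {"xyz": [-122, 310, -115], "turn": [0, 0, 0], "grip": 0.2}
  ]
}}

```text
clock: 5.72
tcp_pos: [0.5382, 0.1772, 0.0993]
orientation: [0.0, -0.042, 0.999, -0.0]
wrist_force: [0.7, -0.6, -0.2]
finger_gap: 0.0223
grip_force: 24.7
```

>>> {"method": "apply_moves", "body": {
  "rows": [
    {"xyz": [0, 0, 0], "turn": [0, 0, 0], "grip": 0.2},
    {"xyz": [0, 0, 0], "turn": [0, 0, 0], "grip": 0.2},
    {"xyz": [0, 0, 0], "turn": [0, 0, 0], "grip": 0.2}
  ]
}}

```text
clock: 5.97
tcp_pos: [0.5375, 0.1751, 0.0989]
orientation: [-0.001, -0.042, 0.999, -0.0]
wrist_force: [-0.3, 0.2, 0.0]
finger_gap: 0.0224
grip_force: 24.8
```

```bash
cat > look.py <<'E'
from h import *
s=env.get_state(); print(s['clock'],s['tcp_pos'],s['finger_gap'],s['grip_force'])
c=cam('wrist'); P=pts(c); Z=P[...,2]; t=s['tcp_pos']; im=c['color']; g=cv2.cvtColor(im,cv2.COLOR_BGR2GRAY)
under=t[2]+.0155; 
print('expected connector top',under+.032)
m=(abs(Z-under-.031)<.005)&(np.hypot(P[...,0]-t[0],P[...,1]-t[1])<.0125); q=P[m]; print('held top ctr med',np.median(q,0).round(4),((q.max(0)+q.min(0))/2).round(4))
m=((g<75)&(np.hypot(P[...,0]-.538,P[...,1]-.1755)<.024)&(Z<.023)).astype(np.uint8); k,l,st,ce=cv2.connectedComponentsWithStats(m)
for i in range(1,k):
  if st[i,4]>60:
    ct=cv2.findContours((l==i).astype(np.uint8),0,1)[0][0]; (u,v),r=cv2.minEnclosingCircle(ct); e=cv2.fitEllipse(cv2.convexHull(ct)); print('hole',st[i],plane(c,u,v,.024).round(4),'ell',e,plane(c,e[0][0],e[0][1],.024).round(4))
cv2.imwrite('pics/look.png',cv2.resize(im[130:400,230:530],None,fx=2.2,fy=2.2))
E
python3 look.py
```

```text
5.9667 [0.53753553 0.17511256 0.09890573] 0.0224092571098099 24.75463289389154
expected connector top 0.1464057255082754
held top ctr med [0.5364 0.1748 0.1453] [0.5368 0.174  0.1453]
hole [308 188  26  24 481] [[0.5382 0.1736 0.024 ]] ell ((320.5034484863281, 199.10914611816406), (24.01116943359375, 25.955507278442383), 91.33648681640625) [[0.5378 0.1736 0.024 ]]
```

View pics/look.png

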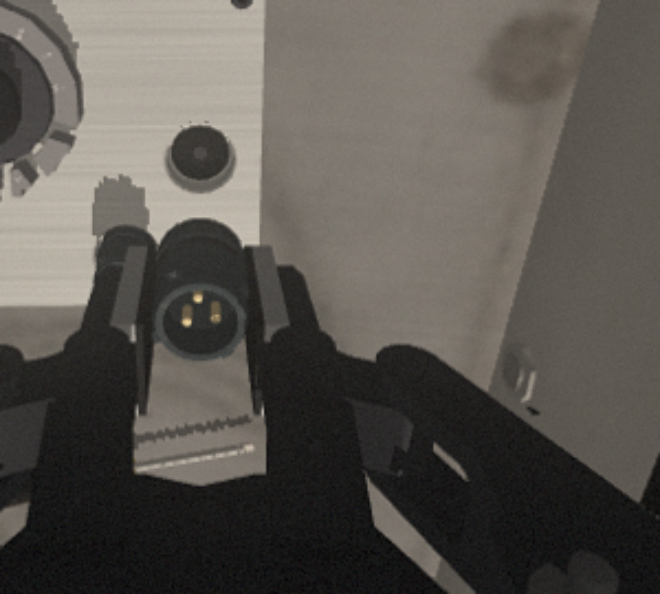

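The view shows the hole at crop (200,155), with its lit wall on the far side, and the connector upright in the fingers. I'll nudge about +2 mm in x, −0.5 mm in y, and lower close above the rim before checking again.

>>> {"method": "apply_moves", "body": {
  "rows": [
    {"xyz": [-2, -0.5, 30], "turn": [0, 0, 0], "grip": 0.2},
    {"xyz": [-2, -0.5, 60], "turn": [0, 0, 0], "grip": 0.2},
    {"xyz": [-2, -0.5, 78], "turn": [0, 0, 0], "grip": 0.2},
    {"xyz": [-2, -0.5, 83], "turn": [0, 0, 0], "grip": 0.2},
    {"xyz": [-2, -0.5, 83], "turn": [0, 0, 0], "grip": 0.2}
  ]
}}

```text
clock: 6.43
tcp_pos: [0.5385, 0.1732, 0.0149]
orientation: [-0.002, -0.041, 0.999, -0.0]
wrist_force: [0.4, 0.8, -0.1]
finger_gap: 0.0228
grip_force: 24.8
```

```bash
python3 - <<'E'
from h import *
s=env.get_state(); t=s['tcp_pos']; print(s['clock'],t,s['wrist_force'])
for n in('wrist','top','scene'):
  c=cam(n); P=pts(c); Z=P[...,2]; u=t[2]+.0155
  # full hole region: not plate level near pocket
  m=(abs(Z-u-.0315)<.004)&(np.hypot(P[...,0]-t[0],P[...,1]-t[1])<.0145); q=P[m]
  if len(q)>5:
    ct=np.argwhere(m)[:,::-1].astype(np.float32); (a,b),r=cv2.minEnclosingCircle(ct)
    print(n,len(q),'top',np.median(q,0).round(4),plane(c,a,b,u+.032).round(4),r)
  if n=='wrist':
    w=((np.hypot(P[...,0]-.54,P[...,1]-.1745)<.03)&(abs(Z-.024)<.003)).astype(np.uint8)  # rim plate pixels
    crop=c['color'][110:330,230:430]; cv2.imwrite('pics/close.png',cv2.resize(crop,None,fx=2.7,fy=2.7))
E
```

```text
6.4333 [0.53848933 0.17324216 0.014911  ] [ 0.36956284  0.81122177 -0.14981068]
wrist 1043 top [0.5359 0.1716 0.0616] [[0.5378 0.1729 0.0624]] 28.34600257873535
scene 72 top [0.5331 0.1789 0.062 ] [[0.5346 0.1731 0.0624]] 6.8850908279418945
```

View pics/close.png

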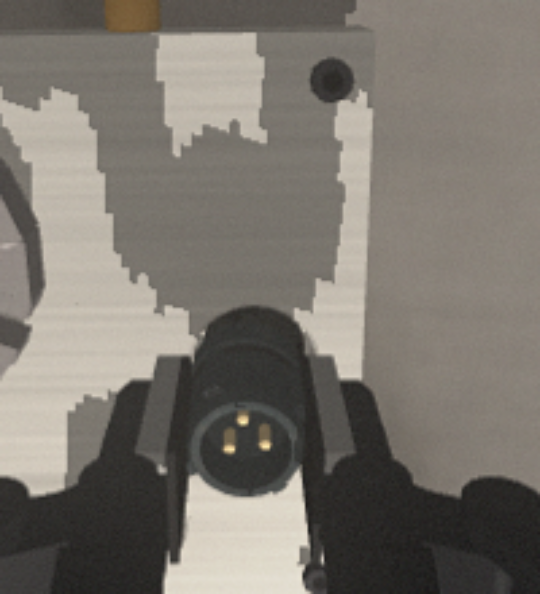

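The connector is just above the rim, with the hole hidden under it (crop (250,330)). I'll lower gently with a +1 mm y correction and watch the force.

>>> {"method": "apply_moves", "body": {
  "rows": [
    {"xyz": [-0.5, 1, 3], "turn": [0, 0, 0], "grip": 0.2},
    {"xyz": [-0.5, 1, 5], "turn": [0, 0, 0], "grip": 0.2},
    {"xyz": [-0.5, 1, 7], "turn": [0, 0, 0], "grip": 0.2},
    {"xyz": [-0.5, 1, 8], "turn": [0, 0, 0], "grip": 0.2},
    {"xyz": [-0.5, 1, 9], "turn": [0, 0, 0], "grip": 0.2},
    {"xyz": [-0.5, 1, 9], "turn": [0, 0, 0], "grip": 0.2}
  ]
}}

```text
clock: 7.08
tcp_pos: [0.5404, 0.176, 0.0071]
orientation: [-0.0, -0.042, 0.999, 0.0]
wrist_force: [1.1, 0.7, -0.3]
finger_gap: 0.0226
grip_force: 24.8
```

>>> {"method": "apply_moves", "body": {
  "rows": [
    {"xyz": [0.5, 0, 1.5], "turn": [0, 0, 0], "grip": 0.2},
    {"xyz": [0.5, 0, 3], "turn": [0, 0, 0], "grip": 0.2},
    {"xyz": [0.5, 0, 4.5], "turn": [0, 0, 0], "grip": 0.2},
    {"xyz": [0.5, 0, 5.5], "turn": [0, 0, 0], "grip": 0.2},
    {"xyz": [0.5, 0, 5.5], "turn": [0, 0, 0], "grip": 0.2}
  ]
}}

```text
clock: 7.5
tcp_pos: [0.5399, 0.1759, 0.0015]
orientation: [-0.0, -0.042, 0.999, 0.0]
wrist_force: [0.1, 0.5, -0.2]
finger_gap: 0.0226
grip_force: 24.8
```

>>> {"method": "apply_moves", "body": {
  "rows": [
    {"xyz": [0, 0, 0.7], "turn": [0, 0, 0], "grip": 0.2},
    {"xyz": [0, 0, 1.4], "turn": [0, 0, 0], "grip": 0.2},
    {"xyz": [0, 0, 2], "turn": [0, 0, 0], "grip": 0.2},
    {"xyz": [0, 0, 2], "turn": [0, 0, 0], "grip": 0.2}
  ]
}}

```text
clock: 7.83
tcp_pos: [0.5403, 0.176, 0.0003]
orientation: [0.0, -0.042, 0.999, 0.0]
wrist_force: [-0.9, -0.4, 2.9]
finger_gap: 0.0223
grip_force: 25.2
```

>>> {"method": "apply_moves", "body": {
  "rows": [
    {"xyz": [0, 0, 0], "turn": [0, 0, 0], "grip": 0.45},
    {"xyz": [0, 0, 0], "turn": [0, 0, 0], "grip": 0.45},
    {"xyz": [0, 0, 0], "turn": [0, 0, 0], "grip": 0.45},
    {"xyz": [0, 0, 0], "turn": [0, 0, 0], "grip": 0.45},
    {"xyz": [0, 0, -20], "turn": [0, 0, 0], "grip": 0.45},
    {"xyz": [0, 0, -50], "turn": [0, 0, 0], "grip": 0.45},
    {"xyz": [0, 0, -85], "turn": [0, 0, 0], "grip": 0.45},
    {"xyz": [0, 0, -100], "turn": [0, 0, 0], "grip": 0.45},
    {"xyz": [0, 0, -100], "turn": [0, 0, 0], "grip": 0.45}
  ]
}}

```text
clock: 8.58
tcp_pos: [0.5433, 0.1765, 0.1044]
orientation: [0.004, -0.042, 0.999, 0.001]
wrist_force: [0.3, -0.7, 0.8]
finger_gap: 0.0385
grip_force: 0.0
```

```bash
cat > chk.py <<'E'
from h import *
s=env.get_state(); t=s['tcp_pos']; print(s['clock'],t.round(4) if hasattr(t,'round') else t,s['wrist_force'])
for n in('wrist','scene','top'):
  c=cam(n); P=pts(c); Z=P[...,2]
  for nm,p in [('pk',(.5391,.1755)),('a',(.5853,.1464)),('b',(.5933,.0414)),('d',(.5539,.005))]:
    m=(np.hypot(P[...,0]-p[0],P[...,1]-p[1])<.017)&(Z>.034)&(Z<.058); q=P[m]
    if len(q)>15:
      (a,b),r=cv2.minEnclosingCircle(np.argwhere(m&(Z>.043))[:,::-1].astype(np.float32)); print(n,nm,len(q),np.median(q[q[:,2]>.043],0).round(4),np.percentile(q[:,2],[80,90,97]).round(4),plane(c,a,b,.048).round(4))
E
python3 chk.py
```

```text
8.5833 [0.5433 0.1765 0.1044] [ 0.26762445 -0.73265185  0.76953399]
wrist pk 651 [0.5381 0.1743 0.0472] [0.0474 0.048  0.0486] [[0.5383 0.1745 0.048 ]]
wrist a 387 [0.5808 0.1502 0.0467] [0.0472 0.0479 0.0485] [[0.5856 0.1463 0.048 ]]
wrist b 719 [0.5958 0.0414 0.0466] [0.0472 0.0479 0.0484] [[0.595  0.0422 0.048 ]]
wrist d 843 [0.555  0.0048 0.0465] [0.0471 0.0479 0.0486] [[0.5544 0.0061 0.048 ]]
scene pk 149 [0.5388 0.1744 0.0455] [0.0466 0.0478 0.0484] [[0.5352 0.172  0.048 ]]
scene a 146 [0.5859 0.1477 0.0457] [0.0464 0.0474 0.0486] [[0.583  0.1448 0.048 ]]
scene b 158 [0.5952 0.0419 0.0458] [0.0464 0.0474 0.0486] [[0.5932 0.0408 0.048 ]]
scene d 173 [0.5533 0.0052 0.0459] [0.0461 0.0472 0.0481] [[0.5513 0.0035 0.048 ]]
top pk 87 [0.5361 0.1761 0.0467] [0.0477 0.0489 0.0507] [[0.5371 0.1757 0.048 ]]
top b 92 [0.5944 0.0412 0.0468] [0.0476 0.0485 0.049 ] [[0.596  0.0422 0.048 ]]
top d 89 [0.5535 0.005  0.047 ] [0.0473 0.0483 0.0496] [[0.5535 0.005  0.048 ]]
```

The connector is seated: its top is at 48 mm like the neighbours and it's centred to about 1 mm. Next I move above the knob and measure the bar and the ring notches.

```bash
python3 -c "
from h import *
print(env.get_state()['tcp_pos'],rel((.518,.088,.13),np.radians(94.8)))"
```

```text
[0.53964807 0.17587021 0.0991381 ] (array([ 29. , -85.7, -30.8]), array([ 0.    , -0.0008,  0.0004]))
```

>>> {"method": "apply_moves", "body": {
  "rows": [
    {"xyz": [0, 0, -31], "turn": [0, 0, 0], "grip": 0.45},
    {"xyz": [15, -40, -31], "turn": [0, 0, 0], "grip": 0.45},
    {"xyz": [29, -80, -31], "turn": [0, 0, 0], "grip": 0.45},
    {"xyz": [29, -86, -31], "turn": [0, 0, 0], "grip": 0.45},
    {"xyz": [29, -86, -31], "turn": [0, 0, 0], "grip": 0.45},
    {"xyz": [29, -86, -31], "turn": [0, 0, 0], "grip": 0.45},
    {"xyz": [29, -86, -31], "turn": [0, 0, 0], "grip": 0.45}
  ]
}}

```text
clock: 9.32
tcp_pos: [0.5181, 0.0883, 0.1298]
orientation: [-0.001, -0.042, 0.999, 0.0]
wrist_force: [0.4, -0.1, -0.5]
finger_gap: 0.0386
grip_force: 0.0
```

```bash
cat > knob.py <<'E'
from h import *
s=env.get_state(); print(s['clock'],s['tcp_pos'])
ax=np.array([.518,.088])
for n in('wrist','top'):
  c=cam(n); P=pts(c); Z=P[...,2]; g=cv2.cvtColor(c['color'],cv2.COLOR_BGR2GRAY).astype(float)
  m=(Z>.076)&(Z<.087)&(np.hypot(P[...,0]-ax[0],P[...,1]-ax[1])<.035); q=P[m]; print(n,'bar px',len(q))
  if len(q)>20:
    r=cv2.minAreaRect((q[:,:2]*1e3).astype(np.float32)); d=q[:,:2]-q[:,:2].mean(0); w,v=np.linalg.eigh(d.T@d); print(r,'dir deg',np.degrees(np.arctan2(v[1,1],v[0,1]))%180,q.mean(0).round(4))
  # ring: depth & gray round r=34mm at z=.036
  V=c['V']; out=[]
  for a in range(-110,180,2):
    th=np.radians(a+4.8); w=np.array([ax[0]+.0355*np.cos(th),ax[1]+.0355*np.sin(th),.036])
    x=V[:3,:3]@w+V[:3,3]; sx,sy=x[:2]/x[2]; f=1+c['k1']*(sx*sx+sy*sy); u=c['K']@[sx*f,sy*f,1]; i,j=int(round(u[1])),int(round(u[0]))
    if 0<=i<400 and 0<=j<640: out.append(f'{a}:{Z[i,j]*1e3:.0f}/{g[i,j]:.0f}')
  print(' '.join(out))
  if n=='wrist': cv2.imwrite('pics/knobw.png',c['color'])
E
python3 knob.py
```

```text
9.3167 [0.51809004 0.08833882 0.12979054]
wrist bar px 854
((520.2039184570312, 85.73564910888672), (45.730411529541016, 13.374112129211426), 5.1837005615234375) dir deg 5.504453099112993 [0.5186 0.0858 0.0815]
-110:36/124 -108:36/125 -106:36/123 -104:35/122 -102:36/122 -100:36/130 -98:35/121 -96:35/123 -94:36/122 -92:35/124 -90:36/124 -88:37/121 -86:37/121 -84:36/120 -82:35/119 -80:35/121 -78:35/116 -76:23/106 -74:25/103 -72:25/108 -70:27/79 -68:30/69 -66:36/94 -64:35/120 -62:36/123 -60:36/125 -58:35/122 -56:36/121 -54:36/124 -52:36/125 -50:36/126 -48:35/120 -46:36/122 -44:24/165 -42:24/167 -40:23/167 -38:23/148 -36:26/67 -34:32/65 -32:36/111 -30:35/124 -28:36/126 -26:37/123 -24:37/115 -22:24/167 -20:24/169 -18:23/156 -16:80/41 -14:82/46 -12:82/48 -10:81/46 -8:83/51 -6:81/50 -4:82/43 -2:82/49 0:81/45 2:83/45 4:83/49 6:82/48 8:82/44 10:24/128 12:30/87 14:37/124 16:36/124 18:34/125 20:36/122 22:36/82 24:31/81 26:25/149 28:24/164 30:23/161 32:24/166 34:25/149 36:35/121 38:35/126 40:36/126 42:34/124 44:36/123 46:35/123 48:36/125 50:35/119 52:36/124 54:36/124 56:36/126 58:37/114 60:36/60
[... 1615 characters left out ...]
48:584/70 50:585/69 52:590/74 54:590/74 56:592/71 58:592/71 60:597/71 62:597/71 64:597/72 66:597/72 68:596/73 70:604/75 72:603/71 74:603/71 76:603/72 78:603/71 80:603/71 82:603/73 84:603/73 86:602/71 88:602/71 90:603/70 92:603/70 94:603/75 96:603/75 98:602/70 100:602/70 102:604/76 104:598/88 106:598/104 108:597/114 110:597/114 112:597/114 114:34/126 116:34/126 118:37/125 120:37/125 122:37/129 124:37/129 126:37/122 128:36/127 130:36/127 132:38/128 134:38/128 136:36/121 138:36/129 140:36/129 142:36/123 144:36/123 146:36/127 148:36/127 150:38/119 152:38/119 154:37/126 156:37/126 158:38/129 160:34/114 162:35/112 164:35/112 166:34/112 168:34/112 170:37/100 172:37/100 174:37/84 176:37/84 178:37/86
```

```bash
cat > ring.py <<'E'
from h import *
from scipy.optimize import least_squares
c=cam('wrist'); P=pts(c); Z=P[...,2]
m=((abs(Z-.036)<.004)&(np.hypot(P[...,0]-.519,P[...,1]-.087)<.045)).astype(np.uint8)
m=cv2.morphologyEx(m,cv2.MORPH_OPEN,np.ones((3,3)))
# outer contour, rays onto ring-top plane; visible outer edge of the ring top
ct=max(cv2.findContours(m,cv2.RETR_EXTERNAL,cv2.CHAIN_APPROX_NONE)[0],key=len)[:,0]
w=plane(c,ct[:,0],ct[:,1],.036)[:,:2]
a=np.array([.519,.087])
for k in range(6):
    r=np.hypot(*(w-a).T); s=abs(r-.0385)<(.005 if k<2 else .002)
    th=np.arctan2(*(w-a).T[::-1])
    a=least_squares(lambda p:np.hypot(*(w[s]-p).T)-.0383,a,loss='soft_l1',f_scale=.0005).x
print('ring axis',a,s.sum(),'angles',np.percentile(np.degrees(th[s]),[2,25,50,75,98]).round())
pk=np.array([.5383,.1745]); d=np.degrees(np.arctan2(*(pk-a)[::-1])); print('pk dir',d,'dist',np.hypot(*(pk-a)))
d4=[]
V=c['V']; row=[]
for t in np.arange(-90,100,.5):
    L=0
    for rr in(.033,.035,.037):
        wv=np.array([a[0]+rr*np.cos(np.radians(t)),a[1]+rr*np.sin(np.radians(t)),.036]); x=V[:3,:3]@wv+V[:3,3]; q=x[:2]/x[2]; f=1+c['k1']*(q@q); u=c['K']@[q[0]*f,q[1]*f,1]; L+=Z[int(round(u[1])),int(round(u[0]))]<.0335
    row.append(L>=2)
row=np.array(row).astype(int); e=np.diff(row); T=np.arange(-90,100,.5)
for i,j in zip(np.where(e==1)[0],np.where(e==-1)[0]): 
    if j-i>8: print('notch world',T[i],T[j],'mid',(T[i]+T[j])/2)
E
python3 ring.py
```

```text
Traceback (most recent call last):
  File "ring.py", line 14, in <module>
    print('ring axis',a,s.sum(),'angles',np.percentile(np.degrees(th[s]),[2,25,50,75,98]).round())
                                         ~~~~~~~~~~~~~^^^^^^^^^^^^^^^^^^^^^^^^^^^^^^^^^^^
IndexError: index -1 is out of bounds for axis 0 with size 0
```

```bash
python3 - <<'E'
s=open('ring.py').read()
s=s.replace("ct=max(cv2.findContours(m,cv2.RETR_EXTERNAL,cv2.CHAIN_APPROX_NONE)[0],key=len)[:,0]","ct=np.vstack([k[:,0] for k in cv2.findContours(m,cv2.RETR_EXTERNAL,cv2.CHAIN_APPROX_NONE)[0] if len(k)>15])")
s=s.replace("for k in range(6):","a=np.array([.519,.0865])\nfor k in range(6):").replace(".005 if k<2 else .002",".004 if k<3 else .0015")
open('ring.py','w').write(s)
E
python3 ring.py
```

```text
ring axis [0.52029924 0.08609122] 181 angles [-174. -111.  -18.  106.  174.]
pk dir 78.49141774869966 dist 0.09022272107201515
notch world -75.0 -64.5 mid -69.75
notch world -40.0 -28.0 mid -34.0
notch world -17.0 -10.0 mid -13.5
notch world 32.5 43.0 mid 37.75
notch world 68.0 79.5 mid 73.75
```

The ring circle fit puts the axis at (0.5203, 0.0861) in the wrist frame, which matches the bar centre. The notch mids average 1.9° against a yaw of about 6°, so the ring offset is about −4°. The target notch is about 68.5° counter-clockwise from the nose. Going down to grip the bar.

>>> {"method": "apply_moves", "body": {
  "rows": [
    {"xyz": [-2.4, -1.5, 35], "turn": [0, 0, -0.01], "grip": 0.45},
    {"xyz": [-2.4, -1.5, 65], "turn": [0, 0, -0.01], "grip": 0.45},
    {"xyz": [-2.4, -1.5, 85], "turn": [0, 0, -0.01], "grip": 0.45},
    {"xyz": [-2.4, -1.5, 100], "turn": [0, 0, -0.01], "grip": 0.45},
    {"xyz": [-2.4, -1.5, 108], "turn": [0, 0, -0.01], "grip": 0.45},
    {"xyz": [-2.4, -1.5, 108], "turn": [0, 0, -0.01], "grip": 0.45},
    {"xyz": [-2.4, -1.5, 108], "turn": [0, 0, -0.01], "grip": 0.45}
  ]
}}

```text
clock: 10.1
tcp_pos: [0.5211, 0.0869, 0.0229]
orientation: [-0.0, -0.047, 0.999, 0.0]
wrist_force: [-0.4, 0.1, -0.0]
finger_gap: 0.0386
grip_force: 0.0
```

>>> {"method": "apply_moves", "body": {
  "rows": [
    {"xyz": [0, 0, 0], "turn": [0, 0, 0], "grip": 0.25},
    {"xyz": [0, 0, 0], "turn": [0, 0, 0], "grip": 0.2},
    {"xyz": [0, 0, 0], "turn": [0, 0, 0], "grip": 0.1},
    {"xyz": [0, 0, 0], "turn": [0, 0, 0], "grip": 0.1},
    {"xyz": [0, 0, 0], "turn": [0, 0, 0], "grip": 0.1},
    {"xyz": [0, 0, 0], "turn": [0, 0, 0], "grip": 0.1}
  ],
  "force": 25
}}

```text
clock: 10.6
tcp_pos: [0.5221, 0.0873, 0.0241]
orientation: [0.001, -0.047, 0.999, 0.001]
wrist_force: [-0.9, 3.4, 5.8]
finger_gap: 0.0138
grip_force: 27.0
```

```bash
python3 - <<'E'
from h import *
s=env.get_state(); print({k:np.round(v,3).tolist() for k,v in s.items()})
c=cam('wrist');P=pts(c);Z=P[...,2]
m=(Z>.07)&(Z<.1)&(np.hypot(P[...,0]-.5203,P[...,1]-.086)<.024)&(abs(P[...,1]-.086)<.006); q=P[m]; print(len(q),np.percentile(q[:,2],[5,50,95]).round(4),q.min(0),q.max(0))
m=(P[...,2]>.03)&(P[...,2]<.06)&(np.hypot(P[...,0]-.5203,P[...,1]-.086)<.024)&(abs(P[...,1]-.086)>.0075)
E
```

```text
{'clock': 10.6, 'joint_pos': [0.013, 0.35, -0.372, 0.845, 0.002, -0.082], 'qvel': [0.001, 0.001, 0.0, 0.0, -0.001, 0.0], 'tau': [-2.122, -42.216, 23.287, -0.229, -1.245, 0.003], 'tcp_pos': [0.522, 0.087, 0.024], 'orientation': [0.001, -0.047, 0.999, 0.001], 'wrist_force': [-0.916, 3.36, 5.779], 'ft_torque': [0.868, 0.141, 0.038], 'grip_force': 26.974, 'finger_gap': 0.014}
2271 [0.0753 0.0817 0.0829] [0.49698645 0.08000277 0.07006159] [0.54338198 0.09199719 0.08817246]
```

Gripped at 13.8 mm, but there is 5.8 N upward: the tips swung down onto the hub. I'll open, raise 4 mm, shift slightly and grip again.

>>> {"method": "apply_moves", "body": {
  "rows": [
    {"xyz": [0, 0.7, 0], "turn": [0, 0, 0], "grip": 0.3},
    {"xyz": [0, 0.7, -3], "turn": [0, 0, 0], "grip": 0.3},
    {"xyz": [0, 0.7, -5], "turn": [0, 0, 0], "grip": 0.3},
    {"xyz": [0, 0.7, -5], "turn": [0, 0, 0], "grip": 0.3},
    {"xyz": [0, 0.7, -5], "turn": [0, 0, 0], "grip": 0.1},
    {"xyz": [0, 0.7, -5], "turn": [0, 0, 0], "grip": 0.1},
    {"xyz": [0, 0.7, -5], "turn": [0, 0, 0], "grip": 0.1},
    {"xyz": [0, 0.7, -5], "turn": [0, 0, 0], "grip": 0.1},
    {"xyz": [0, 0.7, -5], "turn": [0, 0, 0], "grip": 0.1}
  ],
  "force": 40
}}

```text
clock: 11.4
tcp_pos: [0.521, 0.0874, 0.028]
orientation: [0.0, -0.047, 0.999, 0.0]
wrist_force: [-0.3, 2.9, 4.2]
finger_gap: 0.0133
grip_force: 43.0
```

>>> {"method": "apply_moves", "body": {
  "rows": [
    {"xyz": [0, 0.5, -3], "turn": [0, 0, 0], "grip": 0.1},
    {"xyz": [0, 0.5, -6], "turn": [0, 0, 0], "grip": 0.1},
    {"xyz": [0, 0.5, -9], "turn": [0, 0, 0], "grip": 0.1},
    {"xyz": [0, 0.5, -12], "turn": [0, 0, 0], "grip": 0.1},
    {"xyz": [0, 0.5, -14], "turn": [0, 0, 0], "grip": 0.1},
    {"xyz": [0, 0.5, -14], "turn": [0, 0, 0], "grip": 0.1},
    {"xyz": [0, 0.5, -14], "turn": [0, 0, 0], "grip": 0.1}
  ]
}}

```text
clock: 11.98
tcp_pos: [0.5207, 0.0875, 0.0417]
orientation: [-0.0, -0.047, 0.999, -0.0]
wrist_force: [3.1, -0.5, -10.3]
finger_gap: 0.0134
grip_force: 40.9
```

```bash
cat > lift.py <<'E'
from h import *
s=env.get_state(); print({k:np.round(s[k],3).tolist() for k in('clock','tcp_pos','wrist_force','ft_torque','finger_gap')})
c=cam('wrist');P=pts(c);Z=P[...,2]
m=(Z>.074)&(Z<.102)&(np.hypot(P[...,0]-.5203,P[...,1]-.086)<.022); q=P[m]
h=np.histogram(q[:,2],bins=np.arange(.074,.103,.001)); i=h[0].argmax(); print('bar top', h[1][i].round(4), h[0].tolist())
E
python3 lift.py
```

```text
{'clock': 11.983, 'tcp_pos': [0.521, 0.088, 0.042], 'wrist_force': [3.054, -0.472, -10.283], 'ft_torque': [-0.158, -0.756, -0.008], 'finger_gap': 0.013}
bar top 0.095 [34, 37, 43, 34, 44, 42, 45, 45, 43, 58, 48, 40, 62, 52, 66, 43, 58, 52, 94, 210, 652, 1188, 345, 62, 77, 57, 54, 43]
```

Lifted about 13.7 mm (10.3 N, as expected). I'll turn counter-clockwise to 1.08 rad, short of the notch (about 1.195).

>>> {"method": "apply_moves", "body": {
  "rows": [
    {"xyz": [0, 0, 0], "turn": [0, 0, -0.06], "grip": 0.1},
    {"xyz": [0, 0, 0], "turn": [0, 0, -0.16], "grip": 0.1},
    {"xyz": [0, 0, 0], "turn": [0, 0, -0.26], "grip": 0.1},
    {"xyz": [0, 0, 0], "turn": [0, 0, -0.36], "grip": 0.1},
    {"xyz": [0, 0, 0], "turn": [0, 0, -0.46], "grip": 0.1},
    {"xyz": [0, 0, 0], "turn": [0, 0, -0.56], "grip": 0.1},
    {"xyz": [0, 0, 0], "turn": [0, 0, -0.66], "grip": 0.1},
    {"xyz": [0, 0, 0], "turn": [0, 0, -0.76], "grip": 0.1},
    {"xyz": [0, 0, 0], "turn": [0, 0, -0.86], "grip": 0.1},
    {"xyz": [0, 0, 0], "turn": [0, 0, -0.96], "grip": 0.1},
    {"xyz": [0, 0, 0], "turn": [0, 0, -1.04], "grip": 0.1},
    {"xyz": [0, 0, 0], "turn": [0, 0, -1.08], "grip": 0.1}
  ]
}}

```text
clock: 13.03
tcp_pos: [0.5209, 0.0876, 0.0417]
orientation: [-0.0, -0.555, 0.832, -0.0]
wrist_force: [2.9, 0.3, -10.1]
finger_gap: 0.0131
grip_force: 40.9
```

>>> {"method": "apply_moves", "body": {
  "rows": [
    {"xyz": [0, 0, 0], "turn": [0, 0, 0], "grip": 0.1},
    {"xyz": [0, 0, 0], "turn": [0, 0, 0], "grip": 0.1}
  ]
}}

```text
clock: 13.2
tcp_pos: [0.5209, 0.0876, 0.0417]
orientation: [0.0, -0.553, 0.833, -0.0]
wrist_force: [2.9, -0.6, -9.8]
finger_gap: 0.0131
grip_force: 40.9
```

```bash
cat >> lift.py <<'E'
m=(abs(Z-h[1][i]-.0005)<.003)&(np.hypot(P[...,0]-.5203,P[...,1]-.086)<.03); m=cv2.morphologyEx(m.astype(np.uint8),cv2.MORPH_OPEN,np.ones((5,5)))>0; q=P[m]
d=q[:,:2]-q[:,:2].mean(0); w,v=np.linalg.eigh(d.T@d); r=cv2.minAreaRect((q[:,:2]*1e3).astype(np.float32)); print('bar dir',np.degrees(np.arctan2(v[1,1],v[0,1]))%180,r,'rel notch mid 73.8')
w,x,y,z=s['orientation']; R=Ro.from_quat([x,y,z,w]).as_matrix(); print('tool nose angle',np.degrees(np.arctan2(R[1,1],R[0,1]))%180-90)
E
python3 lift.py
```

```text
{'clock': 13.2, 'tcp_pos': [0.521, 0.088, 0.042], 'wrist_force': [2.856, -0.626, -9.78], 'ft_torque': [-0.066, -0.815, 0.025], 'finger_gap': 0.013}
bar top 0.095 [38, 29, 35, 41, 45, 38, 42, 51, 48, 57, 40, 52, 41, 54, 71, 42, 57, 66, 97, 201, 602, 1182, 355, 81, 74, 56, 61, 47]
bar dir 67.12675334333859 ((521.2517700195312, 85.73584747314453), (38.57322692871094, 38.53620529174805), 23.453426361083984) rel notch mid 73.8
tool nose angle 67.19988986594046
```

>>> {"method": "apply_moves", "body": {
  "rows": [
    {"xyz": [0, 0, 1.5], "turn": [0, 0, 0], "grip": 0.1},
    {"xyz": [0, 0, 3], "turn": [0, 0, 0], "grip": 0.1},
    {"xyz": [0, 0, 4], "turn": [0, 0, 0], "grip": 0.1},
    {"xyz": [0, 0, 4], "turn": [0, 0, 0], "grip": 0.1}
  ]
}}

```text
clock: 13.58
tcp_pos: [0.5208, 0.0877, 0.0376]
orientation: [-0.0, -0.554, 0.833, 0.0]
wrist_force: [2.8, 0.6, -9.4]
finger_gap: 0.0134
grip_force: 41.0
```

>>> {"method": "apply_moves", "body": {
  "rows": [
    {"xyz": [0, 0, 0.5], "turn": [0, 0, 0], "grip": 0.1},
    {"xyz": [0, 0, 1], "turn": [0, 0, 0], "grip": 0.1},
    {"xyz": [0, 0, 1], "turn": [0, 0, 0], "grip": 0.1}
  ]
}}

```text
clock: 13.83
tcp_pos: [0.5209, 0.0876, 0.037]
orientation: [0.0, -0.554, 0.833, -0.0]
wrist_force: [2.6, -0.6, -6.7]
finger_gap: 0.0133
grip_force: 41.5
```

The tooth is touching the ring (pull dropped to 6.7 N). I'll add a little, then feel round slowly.

>>> {"method": "apply_moves", "body": {
  "rows": [
    {"xyz": [0, 0, 0.5], "turn": [0, 0, 0], "grip": 0.1},
    {"xyz": [0, 0, 0.8], "turn": [0, 0, 0], "grip": 0.1},
    {"xyz": [0, 0, 0.8], "turn": [0, 0, 0], "grip": 0.1}
  ]
}}

```text
clock: 14.08
tcp_pos: [0.521, 0.0876, 0.0368]
orientation: [0.0, -0.554, 0.833, -0.0]
wrist_force: [-1.0, -2.5, 0.6]
finger_gap: 0.0131
grip_force: 42.7
```

>>> {"method": "apply_moves", "body": {
  "rows": [
    {"xyz": [0, 0, 0], "turn": [0, 0, -0.005], "grip": 0.1},
    {"xyz": [0, 0, 0], "turn": [0, 0, -0.015], "grip": 0.1},
    {"xyz": [0, 0, 0], "turn": [0, 0, -0.025], "grip": 0.1},
    {"xyz": [0, 0, 0], "turn": [0, 0, -0.035], "grip": 0.1},
    {"xyz": [0, 0, 0], "turn": [0, 0, -0.045], "grip": 0.1},
    {"xyz": [0, 0, 0], "turn": [0, 0, -0.05], "grip": 0.1},
    {"xyz": [0, 0, 0], "turn": [0, 0, -0.05], "grip": 0.1}
  ]
}}

```text
clock: 14.67
tcp_pos: [0.5211, 0.0875, 0.0365]
orientation: [0.0, -0.575, 0.818, -0.0]
wrist_force: [-1.2, -2.9, 5.5]
finger_gap: 0.0133
grip_force: 43.2
```

Load is about 14 N; I'll ease 0.6 mm up and keep turning in small steps.

>>> {"method": "apply_moves", "body": {
  "rows": [
    {"xyz": [0, 0, -0.6], "turn": [0, 0, 0], "grip": 0.1},
    {"xyz": [0, 0, -0.6], "turn": [0, 0, -0.01], "grip": 0.1},
    {"xyz": [0, 0, -0.6], "turn": [0, 0, -0.02], "grip": 0.1},
    {"xyz": [0, 0, -0.6], "turn": [0, 0, -0.025], "grip": 0.1},
    {"xyz": [0, 0, -0.6], "turn": [0, 0, -0.025], "grip": 0.1}
  ]
}}

```text
clock: 15.08
tcp_pos: [0.521, 0.0876, 0.0364]
orientation: [-0.0, -0.585, 0.811, -0.0]
wrist_force: [2.1, -2.4, -0.7]
finger_gap: 0.0134
grip_force: 42.3
```

>>> {"method": "apply_moves", "body": {
  "rows": [
    {"xyz": [0, 0, 0], "turn": [0, 0, -0.01], "grip": 0.1},
    {"xyz": [0, 0, 0], "turn": [0, 0, -0.02], "grip": 0.1},
    {"xyz": [0, 0, 0], "turn": [0, 0, -0.02], "grip": 0.1}
  ]
}}

```text
clock: 15.33
tcp_pos: [0.5209, 0.0878, 0.0358]
orientation: [-0.0, -0.593, 0.805, 0.0]
wrist_force: [3.5, -0.6, -8.5]
finger_gap: 0.0133
grip_force: 41.2
```

The pull jumped back to 8.5 N and z fell, so the tooth is over the notch at 72.7°. I'll turn 0.015 more, then lower 2 mm to test.

>>> {"method": "apply_moves", "body": {
  "rows": [
    {"xyz": [0, 0, 0], "turn": [0, 0, -0.015], "grip": 0.1},
    {"xyz": [0, 0, 1], "turn": [0, 0, -0.015], "grip": 0.1},
    {"xyz": [0, 0, 2], "turn": [0, 0, -0.015], "grip": 0.1},
    {"xyz": [0, 0, 2], "turn": [0, 0, -0.015], "grip": 0.1}
  ]
}}

```text
clock: 15.67
tcp_pos: [0.5208, 0.0878, 0.0342]
orientation: [-0.0, -0.599, 0.801, 0.0]
wrist_force: [4.4, -1.2, -8.1]
finger_gap: 0.0135
grip_force: 41.1
```

Free in the notch; lowering further.

>>> {"method": "apply_moves", "body": {
  "rows": [
    {"xyz": [0, 0, 1.5], "turn": [0, 0, 0], "grip": 0.1},
    {"xyz": [0, 0, 3], "turn": [0, 0, 0], "grip": 0.1},
    {"xyz": [0, 0, 4.5], "turn": [0, 0, 0], "grip": 0.1},
    {"xyz": [0, 0, 5], "turn": [0, 0, 0], "grip": 0.1},
    {"xyz": [0, 0, 5], "turn": [0, 0, 0], "grip": 0.1}
  ]
}}

```text
clock: 16.08
tcp_pos: [0.5209, 0.0878, 0.0295]
orientation: [0.0, -0.599, 0.801, 0.0]
wrist_force: [3.1, -1.5, -7.8]
finger_gap: 0.0131
grip_force: 41.3
```

>>> {"method": "apply_moves", "body": {
  "rows": [
    {"xyz": [0, 0, 0.5], "turn": [0, 0, 0], "grip": 0.2},
    {"xyz": [0, 0, 0.5], "turn": [0, 0, 0], "grip": 0.35},
    {"xyz": [0, 0, 0.5], "turn": [0, 0, 0], "grip": 0.4},
    {"xyz": [0, 0, 0.5], "turn": [0, 0, 0], "grip": 0.4},
    {"xyz": [0, 0, -20], "turn": [0, 0, 0], "grip": 0.4},
    {"xyz": [0, 0, -50], "turn": [0, 0, 0], "grip": 0.4},
    {"xyz": [0, 0, -85], "turn": [0, 0, 0], "grip": 0.4},
    {"xyz": [0, 0, -110], "turn": [0, 0, 0], "grip": 0.4},
    {"xyz": [0, 0, -110], "turn": [0, 0, 0], "grip": 0.4},
    {"xyz": [0, 0, -110], "turn": [0, 0, 0], "grip": 0.4}
  ]
}}

```text
clock: 16.92
tcp_pos: [0.5222, 0.0879, 0.1416]
orientation: [0.002, -0.599, 0.801, -0.001]
wrist_force: [-0.6, -0.1, -0.5]
finger_gap: 0.0342
grip_force: 0.0
```

```bash
python3 lift.py; python3 chk.py
```

```text
{'clock': 16.917, 'tcp_pos': [0.522, 0.088, 0.142], 'wrist_force': [-0.56, -0.135, -0.452], 'ft_torque': [0.002, -0.013, 0.036], 'finger_gap': 0.034}
bar top 0.081 [0, 0, 0, 0, 18, 31, 120, 328, 223, 27, 0, 0, 0, 0, 0, 0, 0, 0, 0, 0, 0, 0, 0, 0, 0, 0, 0, 0]
bar dir 74.43193619372795 ((520.4435424804688, 85.37933349609375), (45.1812744140625, 13.395414352416992), 73.92212677001953) rel notch mid 73.8
tool nose angle 73.58468060746151
16.9667 [0.521  0.0878 0.1399] [ 0.09758144 -0.5209053   0.12863997]
wrist pk 433 [0.5397 0.1717 0.0468] [0.0472 0.0478 0.0484] [[0.5386 0.1704 0.048 ]]
wrist a 34 [0.5874 0.1338 0.0438] [0.041  0.0427 0.0438] [[0.5862 0.1319 0.048 ]]
wrist b 563 [0.5964 0.0395 0.0469] [0.0473 0.0479 0.0487] [[0.5964 0.0396 0.048 ]]
wrist d 609 [0.556  0.003  0.0471] [0.0474 0.0481 0.0486] [[0.5545 0.0028 0.048 ]]
scene pk 151 [0.538  0.1739 0.0461] [0.0464 0.0478 0.0483] [[0.5352 0.172  0.048 ]]
scene a 144 [0.5866 0.1484 0.0462] [0.0466 0.0475 0.0485] [[0.583  0.1448 0.048 ]]
scene b 159 [0.5945 0.0425 0.0462] [0.0464 0.0475 0.048 ] [[0.5932 0.0408 0.048 ]]
scene d 176 [0.5543 0.0059 0.0456] [0.0459 0.0469 0.0476] [[0.5513 0.0035 0.048 ]]
top b 94 [0.595  0.0412 0.0472] [0.0476 0.0487 0.0497] [[0.596  0.0422 0.048 ]]
top d 92 [0.5535 0.005  0.0477] [0.0484 0.0489 0.0497] [[0.5535 0.005  0.048 ]]
```

The bar top is back at 81.5 mm (fully down), the nose at about 74° points to the pocket, and all the connectors read the same as before.

```bash
python3 -c "
from workcell import ticket
print(ticket.hand_in())"
```

```text
the job is handed in; nothing more can be done
None
```

The job is handed in, though no verdict came back: the connector is seated in the empty pocket (top at 48 mm like its neighbours), the knob is fully down in that pocket's notch, the other three connectors are where they were, and it took about 17 s.

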